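# Load the sample trailer and unhitch its tongue

## Robot

A 6-joint arm with a two-finger parallel gripper is mounted at the origin on a cart in front of the work surface, level with it; the furniture and walls round the work are solid. World frame = base frame: x ahead of the robot, y to its left, z up, the work surface at z = 0. Lengths are in m, angles in rad, forces in N, time in s.
With the tool pointing down it reaches from about 0.35 to 0.875 m from the base axis. Payload 4.2 kg.
Tool frame: the origin (TCP) lies midway between the tips of the shut fingers; the grasp point (between the pads) lies 19 mm behind it (ctrl.grasp_offset is the distance from the TCP to the grasp point, in m); x points along the fingers, y is the direction in which the jaws open and shut, and the axes are right-handed (so a half turn about x gives the same grasp; the last joint's range is limited). The gripper opens to 87 mm and grips with 3 to 60 N. Pads are 19 mm wide; open, the fingers measure 117 mm over their backs; the gripper's body (75 mm by 190 mm) begins 51 mm behind the grasp point.
Start: joints at [-0.984, 0.385, 0.008, 0, -1.194, -0.259], TCP at [0.201, -0.592, 0.223] pointing down, gripper open.
Joint ranges: [-3.14, 3.14], [-1.21, 2.06], [-1.07, 1.41], [-3.16, 2.05], [-2.99, -0.16], [-3.1, 3.1]. Speed limits (rad/s): [2.79, 2.79, 3.14, 3.14, 3.14, 3.14].

## Interface

Orientations are given as a unit quaternion [w, x, y, z].
In Python, from workcell import ctrl gives the robot as it stands.
- The arm moves only by the tool servo_tool, never from a script. Its argument "rows" is a list of rows, each a list of 6 numbers: the shift along the tool's x, y, z normalised to -1 to 1, where 1 is 20 mm, then the turn, a rotation vector about the tool's x, y, z normalised to -1 to 1, where 1 is 4 degrees. A call has 1 to 12 rows; each row shifts and turns the commanded pose from where the row before left it, along the tool's axes as they then stand; what a row does not reach is not made up. A row lasts 1/12 s, in which the tool goes at most 41.7 mm and 7.16 degrees, less where a joint would pass 70% of its speed; a pose out of reach is approached as far as the arm can. A call with a number of a shift or a turn outside -1 to 1 is refused whole. A call with a gripper value outside its range is refused whole. "fingers" is the closure, from -1 (fully open) to 1 (shut), so that 0 is half open, set as the call begins (left out, the last holds). The fingers move at their own pace and stop on an object; the grip force is fixed at half the most. Time passes only in rows, so rows that do not move let the fingers close. It gives the time, the measured TCP pose, the force and the opening at its end, in the units of the state.
- ctrl.get_state(): the state, without advancing time (a new reading comes with each control period).
- ctrl.capture(name): name is "scene" or "side" or "wrist"; returns a dict with "color" (384x512x3 uint8, red, green, blue), "vfov" (degrees; the focal length in pixels is half the picture's height over the tangent of half this angle, whatever the lens; pixels are square), "cx", "cy" (the principal point, pixels), "rvec" (rotation vector, rad) and "tvec" (3), from world to camera coordinates, as OpenCV has them. Camera axes: x right, y down, z forward; pixel columns grow to the right and rows downward; lengths in m; the calibration is good to about 2 mm. The wrist camera is an equidistant fisheye: a pixel r from the principal point sees the ray r / f radians off the axis. A picture is of the moment at which its call begins. There is no depth.
- ctrl.close_job(): hands the job in, once; it reports no verdict.
The state is a dict: "t": time; "joints": joint angles; "joint_vel": joint speeds; "effort": joint torques, N m; "eef_pos": TCP position; "ee_rot": TCP orientation; "wrist_force": force on the tool from outside, world axes, zero at the start; "torque": the same for the moment, N m; "width": finger opening in m.
Only numpy, scipy, OpenCV 4.12 (cv2) and the standard library are available. Lean on these libraries where they do the work, as an engineer would, in place of code of your own. Each camera call takes 0.05 s, during which the arm holds its last target. There are 200 camera calls.

## Task

Seat the loose green tabbed block with the copper-coloured top in the empty pocket of the small trailer, upright, right down, with its tab pointing the same way as that of the block beside it, and let go of it. Then unhitch the trailer: pull the red latch grip sideways, towards the robot and square to the tongue, against its spring while the tongue is still down, lift the yellow tongue off the ball, and finish while still holding it in the gripper, still, with the coupler at least 6 cm higher than it was. Leave the other block in its pocket and the other things on the worktop where they are.

Things in the scene. Friction and masses are not known exactly. Their poses are not given: they have to be found in the camera images.
- dock: Aluminium docking plate 100 x 330 x 8 mm, fixed to the worktop (place and yaw vary), carrying a parked small grey sample trailer at its +y end and a steel ball stud at its -y end. Origin: centre of the plate's underside, on the worktop. Its y axis runs from the ball stud to the trailer, x across, z up. The trailer deck (x -45 to 45, y 36 to 156 mm) has two pockets, one behind the other along y, 8 mm deep, floor at z 26, wall tops at z 34 mm.
- pocket (a point): Centre of the floor of the empty pocket, at (0, 70, 26) mm in the dock frame, axes as the dock. The pocket is 48 mm (x) by 24 mm (y) and 8 mm deep, with a channel 14 mm wide for the tab leading out of the middle of its +x side: a block fits only with its tab towards the dock's +x. The other pocket, centred at (0, 120, 26) mm, holds the seated block.
- spare_block: Loose green tabbed specimen block with a copper-coloured top face: body 44 (x) x 20 (y) x 36 (z) mm, plus a tab 12 x 10 x 12 mm low on its +x end; 0.1 kg. It stands upright on the worktop at varying place and yaw. Origin: centre of the underside of the 44 x 20 body. z up.
- spare_block_tab (a point): End of the spare block's tab, at (34, 0, 6) mm in the block's frame.
- seated_block: The same kind of block with a steel-coloured top, already sitting loose in the other pocket with its tab towards the dock's +x. Same frame as the spare block; its top is 62 mm above the worktop.
- tongue: Yellow drawbar of the trailer with the hitch coupler at its far end; hinged to the trailer at its origin (see tongue_hinge), y and z axes as the dock's when lying on the ball (level). Carries the latch; together 0.31 kg (the tongue's share varies a little), falls back if let go. Drawbar 20 mm wide; coupler 38 x 38 mm, roof top 46 mm above the worktop.
- tongue_hinge (a point): Axis of the tongue's hinge, level along the dock's x, at (0, 30, 30) mm in the dock frame. The coupler end (towards -y) swings up from level to 1.0 rad at most.
- coupler (a point): Centre of the coupler's roof top, 140 mm from the hinge, at (0, -110, 46) mm in the dock frame while coupled; its height shows how far the tongue is raised.
- ball_top (a point): Top of the fixed steel ball stud, at (0, -110, 38) mm in the dock frame; head 24 mm across with a flat undercut that the latch's jaw grips from below.
- latch (a joint): Slide of the steel latch on the coupler, m: 0 shut, 0.012 at its stop. It is pulled towards the dock's -x (across the tongue, towards the robot's side) by the red grip against a spring of about 3 N when shut and 8 N at the stop, and springs shut when let go. The jaw is clear of the ball from 0.006 m on; shut, it stops the tongue after about 1.5 mm of lift.
- latch_grip (a point): Point in the red upright grip of the latch, which is 10 mm thick (x) x 24 mm (y) and stands from z 50 to z 88 mm above the worktop, on top of the coupler; the point is 70 mm above the worktop while coupled, at (0, -110, 70) mm in the dock frame with the latch shut. It moves and tilts with latch and tongue. Nothing stands within 25 mm of it above z 51 mm.
- usb_stick: Bystander, to be left alone: blue USB stick 18 x 52 x 8 mm lying on the worktop. Origin: centre of its underside.
- lens_can: Bystander, to be left alone: grey canister with black screw cap, 38 mm across, 54 mm high. Origin: centre of its underside.
- calculator: Bystander, to be left alone: dark pocket calculator 135 x 78 x 16 mm. Origin: centre of its underside.
Mind the look-alikes: they are no part of the job. What is shaped like the spare_block but blue or brown is not meant.

How it is judged:
By the outcome, as a careful person would: the job done as asked, in the order asked, and still so for the second after the job is handed in, while the arm keeps its last pose, push and grip.
It also fails if it takes over 51 s, if anything falls off the work surface, if the arm or the gripper's body presses on something with over 40 N, if the wrist force passes 120 N, or if a joint passes its speed limit or range.

## Working session

There is one attempt and no reset: what is moved stays moved. The work goes in short steps, Python scripts to look and compute and a tool call to move; the robot and the scene stay as the last step left them, time stands still between calls to the robot, and variables do not carry over. Pictures are saved under pics/ and viewed, about 8 in all and at most 12, crops included, and the job is handed in when it is done.

Besides the shell and the picture viewer there is one more tool, called as name(argument=value, ...), one argument or row to a line, values as JSON. servo_tool: Moves the arm, as the interface text tells. Scaled input: -1 to 1 covers 20 mm each way for a shift and 4 degrees each way for a turn. Its arguments: {"type":"object","properties":{"rows":{"type":"array"},"fingers":{"type":"number"}},"required":["rows"]}

```bash
mkdir -p pics; ls; cat > h.py <<'E'
import numpy as np, cv2, json
from workcell import ctrl
from scipy.spatial.transform import Rotation as R
def cap(n,save=None):
    c=ctrl.capture(n)
    if save: cv2.imwrite('pics/'+save,c['color'][:,:,::-1])
    return c
def ray(c,u,v,fish=False):
    f=192/np.tan(np.radians(c['vfov'])/2); x,y=(u-c['cx']),(v-c['cy'])
    if fish:
        r=np.hypot(x,y)+1e-9; a=r/f; d=np.array([x/r*np.sin(a),y/r*np.sin(a),np.cos(a)])
    else: d=np.array([x/f,y/f,1.])
    M=cv2.Rodrigues(np.array(c['rvec'],float))[0]; t=np.array(c['tvec'],float).ravel()
    return -M.T@t, M.T@d
def onz(c,u,v,z,fish=False):
    o,d=ray(c,u,v,fish); return o+d*(z-o[2])/d[2]
def proj(c,p,fish=False):
    f=192/np.tan(np.radians(c['vfov'])/2)
    M=cv2.Rodrigues(np.array(c['rvec'],float))[0]; q=M@np.array(p)+np.array(c['tvec'],float).ravel()
    if fish:
        h=np.hypot(q[0],q[1]); a=np.arctan2(h,q[2]); return np.array([c['cx']+f*a*q[0]/h,c['cy']+f*a*q[1]/h])
    return np.array([c['cx']+f*q[0]/q[2],c['cy']+f*q[1]/q[2]])
def st():
    s=ctrl.get_state(); print({k:(np.round(v,4).tolist()) for k,v in s.items()}); return s
E
python3 - <<'E'
from h import *
s=st()
for n in("scene","side"):
    c=cap(n,n+'0.png'); print(n,c['vfov'],c['cx'],c['cy'],onz(c,256,192,0),ray(c,256,192)[0])
c=cap("wrist",'wrist0.png');print(c['vfov'],c['cx'],c['cy'])
a=[cv2.imread('pics/'+n+'0.png') for n in('scene','side')]
cv2.imwrite('pics/w0.png',np.vstack([cv2.resize(x,(400,300)) for x in a]) )
E
```

```text
pics
{'t': 0.0, 'joints': [-0.9844, 0.3855, 0.0066, -0.0005, -1.194, -0.2586], 'joint_vel': [0.001, 0.0021, -0.0001, -0.0006, -0.0006, 0.0002], 'effort': [-0.002, -39.0668, 18.7402, 4.2199, 0.0109, -0.0002], 'eef_pos': [0.2011, -0.5911, 0.2215], 'ee_rot': [0.6975, -0.1146, 0.6978, 0.1161], 'wrist_force': [0.5757, 0.0248, 0.2165], 'torque': [-0.0094, -0.02, 0.0066], 'width': 0.087}
scene 50.88627426034231 250.91755436117458 195.07161823862523 [0.63263203 0.02727729 0.        ] [ 0.10052724 -1.04668327  0.48871094]
side 49.4180193793308 247.92219260751025 183.96496941943101 [ 5.45885418e-01 -1.37346802e-01  1.11022302e-16] [ 0.08515026 -0.9453426   0.84397008]
65.70646984690485 254.78266522473712 189.19760206157227
```

View pics/scene0.png

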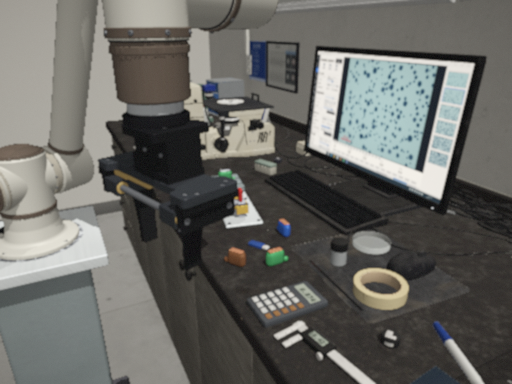

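View pics/side0.png

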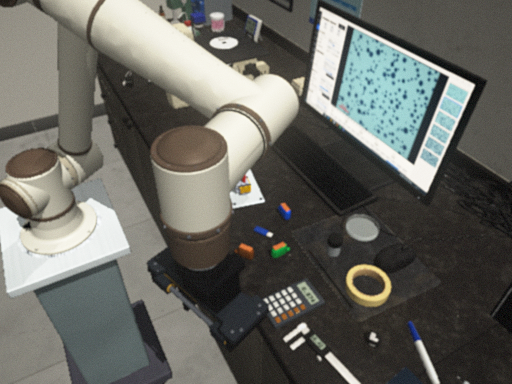

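```bash
python3 - <<'E'
from h import *
c=ctrl.capture('scene'); d=ctrl.capture('side')
a=cv2.resize(c['color'][165:275,205:300],None,fx=4,fy=4,interpolation=cv2.INTER_CUBIC)
b=cv2.resize(d['color'][165:275,205:300],None,fx=4,fy=4,interpolation=cv2.INTER_CUBIC)
cv2.imwrite('pics/crop.png',np.hstack([a,b])[:,:,::-1])
for k,uv in(('block',(276,257)),('dockend',(245,222))): print(k,onz(c,*uv,0.02))
for k,uv in(('block',(281,250)),('grip',(244,180)),): print(k,onz(d,*uv,0.02))
# wrist camera pose in tool
s=ctrl.get_state(); w=ctrl.capture('wrist'); q=s['ee_rot']; T=R.from_quat([q[1],q[2],q[3],q[0]])
o,z=ray(w,w['cx'],w['cy'],True); print('wrist cam in tool',T.inv().apply(o-s['eef_pos']),T.inv().apply(z)); print(T.as_matrix())
E
```

```text
block [ 0.48101651 -0.3765651   0.02      ]
dockend [ 0.49316699 -0.1888777   0.02      ]
block [ 0.48403992 -0.37827866  0.02      ]
grip [ 0.5293302 -0.0918098  0.02     ]
wrist cam in tool [-0.16236669  0.00140803 -0.08267474] [ 9.53969947e-01 -3.30473597e-05  2.99902215e-01]
[[-3.75324215e-04 -3.21825716e-01  9.46798853e-01]
 [ 8.89460299e-04  9.46798438e-01  3.21825927e-01]
 [-9.99999534e-01  9.62929055e-04 -6.91051826e-05]]
```

View pics/crop.png

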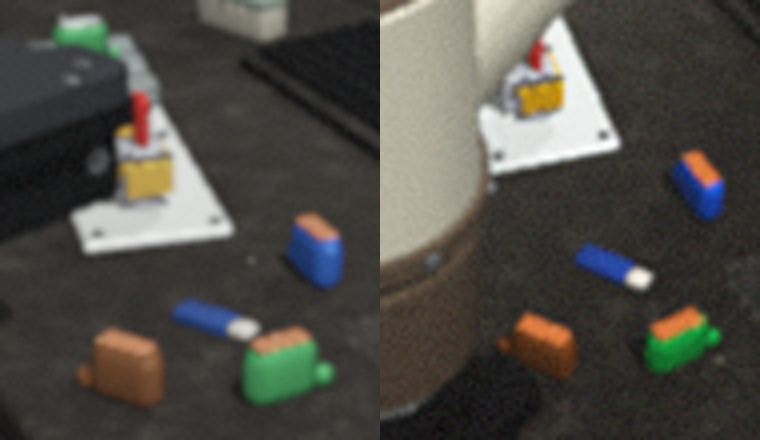

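servo_tool(
  rows=[
    [-0.4,0.5,1,0,0,0],
    [-0.4,0.5,1,0,0,0],
    [-0.4,0.5,1,0,0,0],
    [-0.4,0.5,1,0,0,0],
    [-0.4,0.5,1,0,0,0],
    [-0.4,0.5,1,0,0,0],
    [-0.4,0.5,1,0,0,0],
    [-0.4,0.5,1,0,0,0],
    [-0.4,0.5,1,0,0,0],
    [-0.4,0.5,1,0,0,0],
    [0,0,0,0,0,0],
    [0,0,0,0,0,0],
  ],
)

```text
t: 1.3
eef_pos: [0.3591, -0.4321, 0.303]
ee_rot: [0.698, -0.116, 0.697, 0.116]
wrist_force: [-0.9, 0.7, 0.1]
width: 0.0869
```

```bash
python3 - <<'E'
from h import *
st()
np.save('w1.npy',cap('wrist','w1.png'),allow_pickle=True)
cap('scene','s1.png');cap('side','d1.png')
a=[cv2.imread('pics/'+n) for n in('w1.png','s1.png')]
cv2.imwrite('pics/v1.png',cv2.resize(np.hstack(a),(800,300)))
E
```

```text
{'t': 1.3, 'joints': [-0.589, 0.23, -0.0121, -0.0, -1.3276, -0.6519], 'joint_vel': [-0.0328, 0.0133, -0.0179, -0.0042, -0.0014, 0.0032], 'effort': [0.6683, -32.4042, 19.9127, 4.4549, -0.0066, -0.028], 'eef_pos': [0.3591, -0.4321, 0.303], 'ee_rot': [0.6978, -0.1163, 0.6972, 0.1158], 'wrist_force': [-0.9399, 0.7163, 0.0633], 'torque': [-0.0038, 0.0589, -0.0096], 'width': 0.0869}
```

View pics/w1.png

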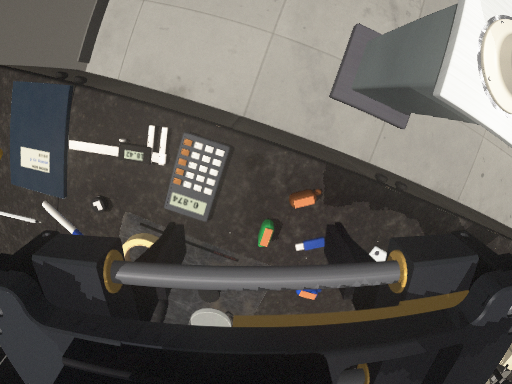

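```bash
python3 - <<'E'
from h import *
c=ctrl.capture('scene'); d=ctrl.capture('side')
a=cv2.resize(c['color'][150:275,205:300],None,fx=4,fy=4,interpolation=cv2.INTER_CUBIC)
b=cv2.resize(d['color'][150:275,205:300],None,fx=4,fy=4,interpolation=cv2.INTER_CUBIC)
cv2.imwrite('pics/crop2.png',np.hstack([a,b])[:,:,::-1])
w=np.load('w1.npy',allow_pickle=True).item()
hsv=cv2.cvtColor(w['color'],cv2.COLOR_RGB2HSV)
def comps(m,n=8):
    k,l,s,ce=cv2.connectedComponentsWithStats(m.astype(np.uint8))
    return [(s[i],ce[i],np.argwhere(l==i)[:,::-1]) for i in range(1,k) if s[i,4]>=n]
H,S,V=[hsv[:,:,i].astype(int) for i in range(3)]
print('orange')
for s,ce,p in comps((H>3)&(H<16)&(S>110)&(V>110),15):
    if 230<ce[0]<320: 
        P=np.array([onz(w,u,v,.036,True)[:2] for u,v in p]); m=P.mean(0); e,E=np.linalg.eigh(np.cov((P-m).T))
        print(s,ce,m,np.sqrt(12*e),np.degrees(np.arctan2(E[1,1],E[0,1])))
print('green')
for s,ce,p in comps((H>45)&(H<85)&(S>100)&(V>50),10):
    P=np.array([onz(w,u,v,.006,True)[:2] for u,v in p]);print(s,ce,P.mean(0))
E
```

```text
orange
[291 194  24  15 238] [302.73109244 200.90756303] [ 0.40237356 -0.33760536] [0.01710529 0.03532888] 121.20510785536516
[260 228  13  19 134] [265.8880597  237.05223881] [ 0.4791389  -0.37092206] [0.012415   0.03218338] -177.54824558502145
[299 291  17   9  99] [307.19191919 295.02020202] [ 0.56808864 -0.25892258] [0.01380354 0.03118956] 86.72480249854789
green
[258 219  16  28 163] [264.25153374 229.25153374] [ 0.4799597 -0.3725567]
```

View pics/crop2.png

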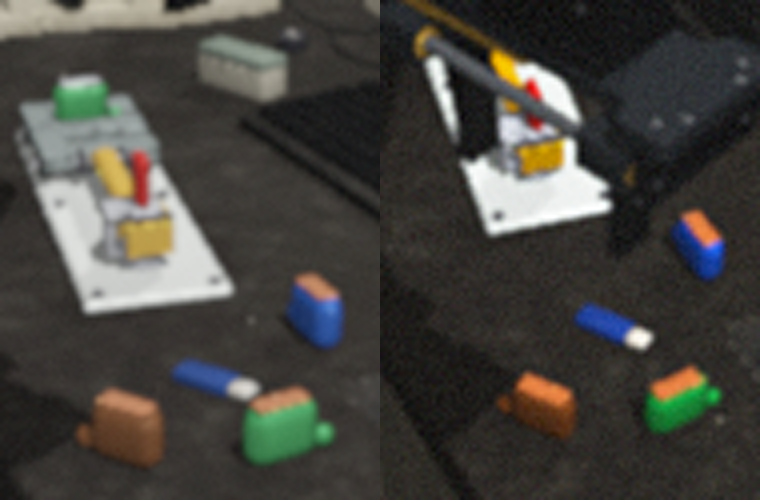

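```bash
python3 - <<'E'
from h import *
c=ctrl.capture('scene'); d=ctrl.capture('side'); 
f=lambda u,v,z:onz(c,205+u/4,150+v/4,z)
A,B=f(85,310,.008),f(233,293,.008); L=f(38,190,.008)
print('corners',A,B,np.linalg.norm(A-B),np.degrees(np.arctan2(*(B-A)[1::-1])), 'left edge',L,np.degrees(np.arctan2(*(L-A)[1::-1])))
g=f(141,153,.088); print('grip top',g)
g2=f(141,203,.05); print('grip bottom',g2)
print('seated top', f(82,83,.062))
G=lambda u,v,z:onz(d,205+u/4,150+v/4,z)
print('side corners',G(488,235,.008),'grip top',G(532,85,.088),'coup roof?',G(541,128,.05))
E
```

```text
corners [ 0.44614102 -0.17395     0.008     ] [ 0.54327426 -0.19550958  0.008     ] 0.0994971483631462 -12.51442411054246 left edge [0.4909835  0.02758497 0.008     ] 77.45576970128512
grip top [ 0.51096463 -0.12285538  0.088     ]
grip bottom [ 0.51156524 -0.11975718  0.05      ]
seated top [0.5584123  0.09799717 0.062     ]
side corners [ 0.68487708 -0.30343476  0.008     ] grip top [ 0.7463718  -0.25607138  0.088     ] coup roof? [ 0.75497703 -0.26407018  0.05      ]
```

```bash
python3 - <<'E'
from h import *
st()
for n in('scene','side'):
    c=ctrl.capture(n); hsv=cv2.cvtColor(c['color'],cv2.COLOR_RGB2HSV); H,S,V=[hsv[:,:,i].astype(int) for i in range(3)]
    for nm,m,z in(('or',(H>3)&(H<18)&(S>80)&(V>90),.036),('gr',(H>45)&(H<85)&(S>90)&(V>50),.016)):
        k,l,s,ce=cv2.connectedComponentsWithStats(m.astype(np.uint8))
        for i in range(1,k):
            if s[i,4]>12 and 258<ce[i][0]<300 and 235<ce[i][1]<275:
                P=np.array([onz(c,p[1],p[0],z)[:2] for p in np.argwhere(l==i)]); m0=P.mean(0); e,E=np.linalg.eigh(np.cov((P-m0).T))
                print(n,nm,s[i],ce[i],m0,np.sqrt(12*e),np.degrees(np.arctan2(E[1,1],E[0,1])))
    g=(lambda u,v,z:onz(c,205+u/4,150+v/4,z))
    if n=='side':
        print('corner',G:=g(108,235,.008),'grip top',g(152,85,.088))
        tl=g(270,382,.036),g(310,368,.036),g(326,384,.036),g(280,402,.036); print(np.array(tl),np.mean(tl,0))
    else:
        tl=g(247,401,.036),g(303,386,.036),g(316,400,.036),g(253,411,.036); print(np.array(tl),np.mean(tl,0))
E
```

```text
{'t': 1.65, 'joints': [-0.5919, 0.2313, -0.0127, 0.0, -1.3277, -0.6523], 'joint_vel': [0.0029, -0.0016, 0.0023, -0.0004, -0.0008, -0.0008], 'effort': [0.0424, -31.9512, 19.536, 4.4054, -0.0195, 0.0009], 'eef_pos': [0.3577, -0.4331, 0.3021], 'ee_rot': [0.6975, -0.1147, 0.6979, 0.1152], 'wrist_force': [0.0129, -0.255, -0.5362], 'torque': [-0.0461, 0.0544, -0.0607], 'width': 0.0871}
scene or [267 246  16   7  57] [274.50877193 249.03508772] [ 0.48138397 -0.36873451] [0.0153395  0.03546983] -174.04818687067268
scene gr [265 251  24  15 242] [275.41735537 258.19834711] [ 0.48079755 -0.3745008 ] [0.04223742 0.05395726] -151.71740035742127
[[ 0.46359129 -0.36571534  0.036     ]
 [ 0.49914012 -0.36524986  0.036     ]
 [ 0.49791781 -0.38176247  0.036     ]
 [ 0.46153296 -0.37656933  0.036     ]] [ 0.48054555 -0.37232425  0.036     ]
side or [272 241  13   9  57] [278.56140351 244.89473684] [ 0.47965057 -0.37223347] [0.01401829 0.0346541 ] -176.91818131624768
side gr [271 245  20  14 155] [279.6516129  251.52903226] [ 0.48040491 -0.37812678] [0.02519165 0.05422007] -179.0664787361783
corner [ 0.44670643 -0.17449084  0.008     ] grip top [ 0.50813056 -0.12695657  0.088     ]
[[ 0.46515301 -0.36667971  0.036     ]
 [ 0.49341431 -0.36882499  0.036     ]
 [ 0.49527982 -0.38483641  0.036     ]
 [ 0.46231721 -0.38355122  0.036     ]] [ 0.47904109 -0.37597308  0.036     ]
```

servo_tool(
  rows=[
    [0,0,0,0.98,0,0],
    [0,0,0,0.98,0,0],
    [0,0,0,0.98,0,0],
    [0,0,0,0.98,0,0],
    [1,0.35,0.78,0,0,0],
    [1,0.35,0.78,0,0,0],
    [1,0.35,0.78,0,0,0],
    [1,0.35,0.78,0,0,0],
    [1,0.35,0.78,0,0,0],
    [1,0.35,0.78,0,0,0],
    [1,0.35,0.78,0,0,0],
    [1,0.35,0.78,0,0,0],
  ],
  fingers=-0.1,
)

```text
t: 2.75
eef_pos: [0.4805, -0.3698, 0.1416]
ee_rot: [0.707, -0.019, 0.707, 0.019]
wrist_force: [0.6, -0.3, 0.1]
width: 0.048
```

```bash
python3 - <<'E'
from h import *
s=st(); q=s['ee_rot'];print(R.from_quat([q[1],q[2],q[3],q[0]]).as_matrix())
c=ctrl.capture('side'); d=ctrl.capture('scene')
for u,v in((200,245),(240,265),(270,290),(250,295)): print('usb side',onz(c,205+u/4,150+(v+60)/4-15,.008),onz(c,205+u/4,150+(v+60)/4,.008))
cap('wrist','w2.png'); cv2.imwrite('pics/a.png',0*c['color'])
E
```

```text
{'t': 2.75, 'joints': [-0.3891, 0.4198, -0.1524, 0.0001, -0.9985, -1.1279], 'joint_vel': [0.27, 0.3635, -0.0804, 0.0021, 0.4456, -0.2671], 'effort': [-0.8603, -40.5914, 16.7559, 3.7408, -0.3757, 0.1733], 'eef_pos': [0.4805, -0.3698, 0.1416], 'ee_rot': [0.7069, -0.0191, 0.7068, 0.019], 'wrist_force': [0.6205, -0.2883, 0.103], 'torque': [-0.0381, -0.0039, -0.0338], 'width': 0.048}
[[ 3.54921150e-05 -5.38059714e-02  9.98551409e-01]
 [-1.31953875e-04  9.98551401e-01  5.38059757e-02]
 [-9.99999991e-01 -1.33672416e-04  2.83407947e-05]]
usb side [ 0.49950312 -0.21454376  0.008     ] [ 0.47139184 -0.26517775  0.008     ]
usb side [ 0.51450099 -0.24516563  0.008     ] [ 0.48618658 -0.29406523  0.008     ]
usb side [ 0.52061262 -0.27581442  0.008     ] [ 0.49250374 -0.32288013  0.008     ]
usb side [ 0.50611775 -0.27333623  0.008     ] [ 0.47861049 -0.32035186  0.008     ]
```

View pics/w2.png

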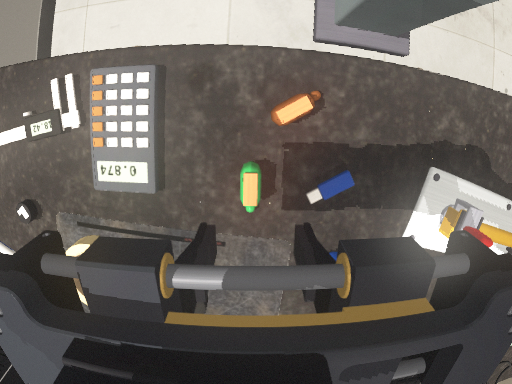

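```bash
python3 - <<'E'
from h import *
st(); w=cap('wrist'); hsv=cv2.cvtColor(w['color'],cv2.COLOR_RGB2HSV); H,S,V=[hsv[:,:,i].astype(int) for i in range(3)]
print('usb tip',onz(w,308,198,.008,True))
for nm,m,z in(('or',(H>3)&(H<20)&(S>90)&(V>110),.036),('gr',(H>45)&(H<85)&(S>90)&(V>50),.012)):
    k,l,s,ce=cv2.connectedComponentsWithStats(m.astype(np.uint8))
    for i in range(1,k):
        if s[i,4]>30 and 235<ce[i][0]<265 and ce[i][1]<230:
            p=np.argwhere(l==i)[:,::-1]; P=np.array([onz(w,*x,z,True)[:2] for x in p]); m0=P.mean(0); e,E=np.linalg.eigh(np.cov((P-m0).T))
            print(nm,s[i],ce[i],m0,np.sqrt(12*e),np.degrees(np.arctan2(E[1,1],E[0,1])),P.min(0),P.max(0))
E
```

```text
{'t': 2.9, 'joints': [-0.3889, 0.4212, -0.1529, -0.0, -1.001, -1.1265], 'joint_vel': [-0.0224, -0.0439, 0.029, 0.0191, -0.0096, 0.0039], 'effort': [0.6055, -37.5764, 16.4153, 3.604, 0.0109, -0.028], 'eef_pos': [0.4797, -0.3692, 0.1406], 'ee_rot': [0.7055, -0.019, 0.7082, 0.0202], 'wrist_force': [-0.8995, -0.22, 0.5212], 'torque': [-0.0164, 0.0021, -0.0045], 'width': 0.0484}
usb tip [ 0.4953744  -0.31016746  0.008     ]
or [246 172  13  33 289] [253.62629758 188.2733564 ] [ 0.4792385 -0.3687788] [0.0098026  0.03233661] -177.0369879551162 [ 0.46319106 -0.37668065] [ 0.49479433 -0.36376123]
gr [241 161  21  42 336] [251.11904762 176.72321429] [ 0.47454801 -0.37162952] [0.02473968 0.04331713] -179.72393220892914 [ 0.4580073  -0.38121253] [ 0.50111545 -0.36024393]
gr [245 205  12   7  56] [250.96428571 207.32142857] [ 0.50748639 -0.37010187] [0.00710481 0.00987043] 92.26952372553686 [ 0.50460662 -0.37645338] [ 0.51167147 -0.36492022]
```

servo_tool(
  rows=[
    [0.9,0,0,0,0,0],
    [0.9,0,0,0,0,0],
    [0.9,0,0,0,0,0],
    [0.9,0,0,0,0,0],
    [0.9,0,0,0,0,0],
    [0.9,0,0,0,0,0],
    [0.9,0,0,0,0,0],
    [0,0,0,0,0,0],
    [0,0,0,0,0,0],
  ],
)

```text
t: 3.7
eef_pos: [0.4797, -0.3708, 0.0174]
ee_rot: [0.707, -0.019, 0.707, 0.019]
wrist_force: [-0.3, -0.3, 0.0]
width: 0.0478
```

servo_tool(
  rows=[
    [0,0,0,0,0,0],
    [0,0,0,0,0,0],
    [0,0,0,0,0,0],
    [0,0,0,0,0,0],
    [0,0,0,0,0,0],
    [0,0,0,0,0,0],
  ],
  fingers=1,
)

```text
t: 4.2
eef_pos: [0.4805, -0.3703, 0.0173]
ee_rot: [0.707, -0.02, 0.706, 0.019]
wrist_force: [0.2, -0.5, 2.6]
width: 0.0199
```

servo_tool(
  rows=[
    [-1,0,0,0,0,0],
    [-1,0,0,0,0,0],
    [-1,0,0,0,0,0],
    [-1,0,0,0,0,0],
    [-1,0,0,0,0,0],
    [-1,0,0,0,0,0],
    [-1,0,0,0,0,0],
    [0,0,0,0.97,0,0],
    [0,0,0,0.97,0,0],
    [0,0,0,0.97,0,0],
    [0,0,0,0.97,0,0],
  ],
)

```text
t: 5.12
eef_pos: [0.4796, -0.3696, 0.1563]
ee_rot: [0.703, 0.078, 0.703, -0.077]
wrist_force: [-0.5, -0.2, -0.9]
width: 0.0198
```

servo_tool(
  rows=[
    [0,1,0.05,0,0,0],
    [0,1,0.05,0,0,0],
    [0,1,0.05,0,0,0],
    [0,1,0.05,0,0,0],
    [0,1,0.05,0,0,0],
    [0,1,0.05,0,0,0],
    [0,1,0.05,0,0,0],
    [0,1,0.05,0,0,0],
    [0,1,0.05,0,0,0],
    [0,1,0.05,0,0,0],
    [0,1,0.05,0,0,0],
    [0,1,0.05,0,0,0],
  ],
)

```text
t: 6.12
eef_pos: [0.543, -0.137, 0.1562]
ee_rot: [0.703, 0.077, 0.703, -0.076]
wrist_force: [-0.2, -0.3, -0.1]
width: 0.0197
```

servo_tool(
  rows=[
    [0,1,0.05,0,0,0],
    [0,1,0.05,0,0,0],
    [0,1,0.05,0,0,0],
    [0,1,0.05,0,0,0],
    [0,1,0.05,0,0,0],
    [0,1,0.05,0,0,0],
    [0,1,0.05,0,0,0],
    [0,1,0.05,0,0,0],
    [0,1,0.05,0,0,0],
    [0,0,0,0,0,0],
    [0,0,0,0,0,0],
  ],
)

```text
t: 7.03
eef_pos: [0.5905, 0.0366, 0.156]
ee_rot: [0.703, 0.076, 0.703, -0.076]
wrist_force: [0.3, -0.6, -1.3]
width: 0.02
```

```bash
python3 - <<'E'
from h import *
s=st()
w=cap('wrist','w3.png');np.save('w3.npy',w,allow_pickle=True)
E
```

```text
{'t': 7.0333, 'joints': [0.3352, 0.3835, -0.1706, -0.0003, -1.0179, -2.1209], 'joint_vel': [-0.0241, -0.0091, -0.0156, 0.0021, -0.0041, 0.0039], 'effort': [0.6314, -37.6825, 17.7244, 3.9443, -0.0342, -0.0217], 'eef_pos': [0.5905, 0.0366, 0.156], 'ee_rot': [0.7026, 0.0758, 0.7034, -0.076], 'wrist_force': [0.2777, -0.5698, -1.255], 'torque': [-0.0586, -0.0067, 0.0312], 'width': 0.02}
```

View pics/w3.png

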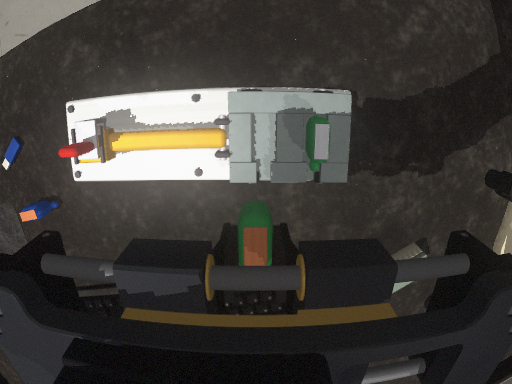

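```bash
python3 - <<'E'
from h import *
im=cv2.imread('pics/w3.png')[80:195,220:360]
cv2.imwrite('pics/crop3.png',cv2.resize(im,(784,644),interpolation=cv2.INTER_CUBIC)[:600])
w=np.load('w3.npy',allow_pickle=True).item()
for u,v,z in((67,102,.008),(76,181,.008),(352,91,.008),(348,182,.008)): print(u,v,onz(w,u,v,z,True))
E
```

```text
67 102 [ 0.45112313 -0.15926293  0.008     ]
76 181 [ 0.54664824 -0.17905288  0.008     ]
352 91 [0.51969045 0.15898126 0.008     ]
348 182 [0.61845142 0.13880762 0.008     ]
```

View pics/crop3.png

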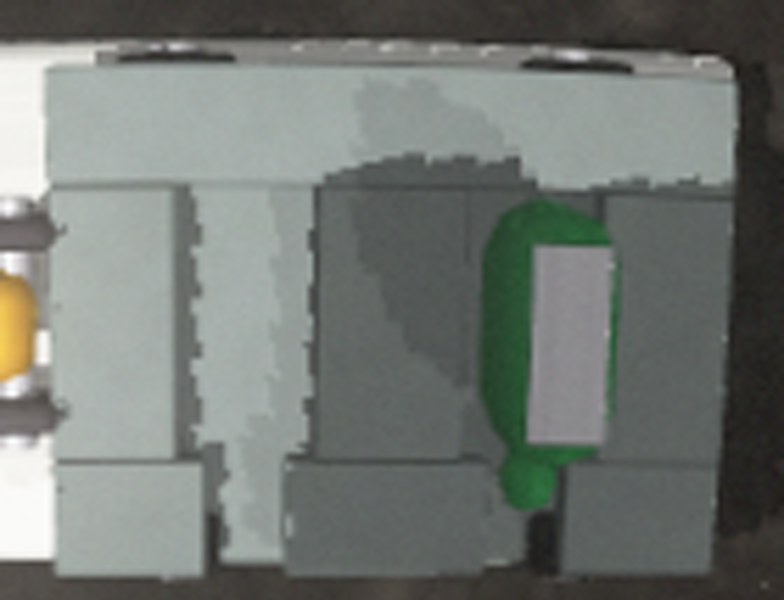

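```bash
python3 - <<'E'
from h import *
w=np.load('w3.npy',allow_pickle=True).item()
F=[((46,65),(-45,36)),((57,575),(45,36)),((737,80),(-45,156)),((713,574),(45,156)),((175,187),(-24,58)),((178,460),(24,58)),((318,187),(-24,82)),((312,460),(24,82))]
Z=.034
P=np.array([onz(w,220+(a+.5)/5.6-.5,80+(b+.5)/5.6-.5,Z,True)[:2] for (a,b),_ in F]); D=np.array([d for _,d in F])/1000
r,_=R.align_vectors(np.c_[P-P.mean(0),0*P[:,0]],np.c_[D-D.mean(0),0*D[:,0]]); yaw=r.as_euler('zyx')[0]
A=np.array([[np.cos(yaw),-np.sin(yaw)],[np.sin(yaw),np.cos(yaw)]]); t=P.mean(0)-A@D.mean(0)
print('yaw',np.degrees(yaw),'origin',t); print('res mm',np.round((P-(D@A.T+t))*1000,1).tolist())
pk=A@[0,.07]+t; gr=A@[0,-.11]+t; print('pocket',pk,'grip',gr)
# plate check
for u,v,d in((67,102,(-50,-165)),(76,181,(50,-165))): print(A.T@(onz(w,u,v,.008,True)[:2]-t)*1000,d)
# held block top relative to TCP
s=ctrl.get_state(); q=s['ee_rot']; T=R.from_quat([q[1],q[2],q[3],q[0]]); print('tool y yaw',np.degrees(np.arctan2(*T.as_matrix()[1::-1,1])),T.as_matrix()[:,0])
zt=s['eef_pos'][2]+.036-.0165
for n,u,v in(('TL',244,227),('TR',267,227),('mid',255,203)): print(n,T.inv().apply(onz(w,u,v,zt,True)-s['eef_pos'])*1000)
dl=np.r_[pk,.0425]-s['eef_pos']; print('to pocket in tool mm',T.inv().apply(dl)*1000)
np.savez('dock.npz',A=A,t=t,yaw=yaw)
E
```

```text
yaw -12.079614187334526 origin [ 0.53273803 -0.01254064]
res mm [[0.1, 0.3], [-0.3, 0.4], [0.1, -0.4], [-0.2, 0.1], [0.3, -0.1], [-0.1, 0.1], [0.3, 0.1], [-0.2, -0.5]]
pocket [0.54738698 0.0559094 ] grip [ 0.50971826 -0.120105  ]
[ -49.10309912 -160.55313047] (-50, -165)
[  48.44833271 -159.91428425] (50, -165)
tool y yaw 77.61725285365054 [-1.42070952e-03 -2.81431164e-04 -9.99998951e-01]
TL [-19.47455722  -3.61375222 -17.60621095]
TR [-19.48158637   8.52751274 -17.61167371]
mid [-19.45997981   2.18398708 -31.12034954]
to pocket in tool mm [113.60588718  10.51122885 -46.04912359]
```

```bash
python3 - <<'E'
from h import *
s=st(); P={}
for n in('scene','side','wrist'):
    f=n=='wrist'; c=cap(n,n+'4.png'); hsv=cv2.cvtColor(c['color'],cv2.COLOR_RGB2HSV); H,S,V=[hsv[:,:,i].astype(int) for i in range(3)]
    print(n)
    for nm,m,zs in(('or',(H>3)&(H<18)&(S>90)&(V>80),(.036,.1755)),('red',((H<3)|(H>174))&(S>140)&(V>90),(.07,)),('gr',(H>45)&(H<85)&(S>90)&(V>40),(.05,.158)),('bl',(H>105)&(H<125)&(S>150)&(V>60),(.004,.018))):
        k,l,st_,ce=cv2.connectedComponentsWithStats(m.astype(np.uint8))
        for i in range(1,k):
            if st_[i,4]>20: 
                o=[np.round(onz(c,*ce[i],z,f)[:2],4).tolist() for z in zs]
                if .3<o[0][0]<.75 and -.45<o[0][1]<.25: print(nm,st_[i].tolist(),ce[i].round(1),o)
    print('proj TCP',proj(c,s['eef_pos'],f), 'axis up',ray(c,c['cx'],c['cy'],f))
    cv2.imwrite('pics/z.png',c['color'])
a=cv2.imread('pics/scene4.png')[150:250,200:300];b=cv2.imread('pics/side4.png')[120:220,190:290]
cv2.imwrite('pics/crop4.png',cv2.resize(np.hstack([a,b]),(800,400),interpolation=cv2.INTER_CUBIC))
E
```

```text
{'t': 7.0833, 'joints': [0.3341, 0.3831, -0.1711, -0.0002, -1.018, -2.1209], 'joint_vel': [-0.0169, -0.0052, -0.007, 0.0001, -0.0003, -0.001], 'effort': [0.5234, -37.6698, 17.6173, 3.932, -0.0602, -0.0045], 'eef_pos': [0.5903, 0.0358, 0.1561], 'ee_rot': [0.7025, 0.0761, 0.7035, -0.0764], 'wrist_force': [0.0317, 0.6704, -0.7366], 'torque': [-0.0693, -0.0223, -0.0141], 'width': 0.0199}
scene
or [279, 218, 10, 6, 37] [283.7 220.4] [[0.571, -0.2543], [0.426, -0.4985]]
or [224, 247, 22, 19, 283] [236.2 255.9] [[0.394, -0.3573], [0.3036, -0.5698]]
red [238, 189, 4, 12, 28] [239.6 193.2] [[0.5125, -0.1143]]
gr [218, 171, 15, 9, 106] [224.8 175.3] [[0.5521, 0.0899], [0.4409, -0.1899]]
bl [277, 222, 13, 15, 119] [283.6 229.5] [[0.5774, -0.2442], [0.5636, -0.2674]]
bl [249, 241, 13, 7, 57] [255.2 244. ] [[0.4782, -0.2789], [0.4673, -0.3011]]
proj TCP [242.02836297 145.82743558] axis up (array([ 0.10052724, -1.04668327,  0.48871094]), array([ 0.39846977,  0.83268541, -0.3845216 ]))
side
or [280, 202, 10, 9, 45] [284.8 205.7] [[0.5691, -0.2595], [0.4855, -0.3779]]
or [238, 243, 16, 16, 149] [246
[... 534 characters left out ...]
0.6638875 , -0.65767883]))
wrist
or [20, 210, 18, 12, 152] [ 28.7 215.5] [[0.5673, -0.259], [0.5387, -0.1044]]
or [243, 227, 24, 39, 902] [254.9 245.9] [[0.658, 0.0214], [0.5846, 0.0377]]
red [60, 145, 20, 13, 188] [ 69.2 151.9] [[0.5091, -0.1308]]
gr [308, 115, 22, 56, 483] [314.3 139.9] [[0.5568, 0.0998], [0.5377, 0.0816]]
gr [238, 201, 35, 65, 1079] [254.8 225.9] [[0.6286, 0.0279], [0.5806, 0.0385]]
bl [5, 137, 18, 27, 236] [ 13.1 150.6] [[0.4789, -0.2809], [0.4803, -0.266]]
bl [23, 201, 36, 19, 305] [ 41.8 208.1] [[0.5686, -0.2611], [0.5659, -0.2471]]
proj TCP [253.85541813 239.35703375] axis up (array([0.50922386, 0.05443876, 0.31876032]), array([ 0.29192322, -0.06527575, -0.95421167]))
```

View pics/crop4.png

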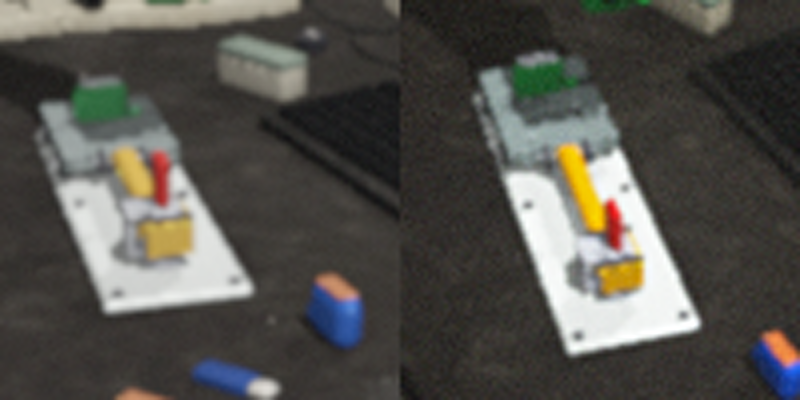

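```bash
python3 - <<'E'
from h import *
w=np.load('w3.npy',allow_pickle=True).item()
print('proj',[proj(w,p,True).round(1) for p in((.4461,-.174,.008),(.5433,-.1955,.008))])
for n in('scene','side','wrist'):
    f=n=='wrist'; c=w if f else ctrl.capture(n); img=c['color'].astype(int)
    g=img.min(2); m=(g>(110 if not f else 140))&((img.max(2)-g)<40); m=m.astype(np.uint8)
    k,l,s,ce=cv2.connectedComponentsWithStats(m)
    seed={'scene':(230,215),'side':(238,196),'wrist':(150,110)}[n]
    i=l[seed[1],seed[0]]; print(n,i,s[i])
    cn=max(cv2.findContours((l==i).astype(np.uint8),0,2)[0],key=cv2.contourArea)
    a=cv2.approxPolyDP(cn,4,True)[:,0]
    for p in a: print(p,onz(c,*p,.008,f)[:2].round(4))
E
```

```text
proj [array([ 57.2, 102. ]), array([ 65.8, 181.3])]
scene 35 [ 211  176   53   52 1250]
[211 176] [0.5497 0.2144]
[226 227] [ 0.4467 -0.171 ]
[263 222] [ 0.5461 -0.1886]
[243 184] [0.6168 0.0923]
[222 185] [0.5512 0.1156]
side 95 [ 210  138   55   71 1609]
[211 138] [0.54   0.1744]
[212 156] [0.4999 0.0786]
[214 151] [0.5173 0.1005]
[221 161] [0.5145 0.0402]
[215 164] [0.4907 0.0352]
[231 207] [ 0.4474 -0.1667]
[264 202] [ 0.5409 -0.1938]
[241 148] [0.6047 0.0724]
[222 152] [0.5385 0.0827]
wrist 56 [   66    88   285    95 14591]
[350  95] [0.5236 0.1559]
[208  88] [0.487 0.011]
[ 69 101] [ 0.451 -0.156]
[ 69 144] [ 0.5004 -0.1723]
[ 71 128] [ 0.4829 -0.1628]
[ 76 142] [ 0.5011 -0.161 ]
[ 95 136] [ 0.5019 -0.1319]
[ 91 119] [ 0.4813 -0.1312]
[114 109] [ 0.4795 -0.0983]
[129 108] [ 0.4839 -0.0799]
[129 116] [ 0.4924 -0.0822]
[115 121] [ 0.4929 -0.1008]
[132 123] [ 0.5009 -0.0808]
[115 126] [ 0.4983 -0.1025]
[115 131] [ 0.5037 -0.1041]
[225 129] [0.5332 0.0184]
[213 121] [0.5221 0.0081]
[225 115] [0.5189 0.0218]
[232 120] [0.5256 0.0278]
[226 139] [0.5438 0.017 ]
[229 157] [0.5634 0.0156]
[214 155] [5.577e-01 4.000e-04]
[225 147] [0.5519 0.014 ]
[116 152] [ 0.5271 -0.1103]
[104 163] [ 0.5354 -0.1303]
[ 75 164] [ 0.5261 -0.1722]
[ 72 157] [ 0.5167 -0.1735]
[ 73 176] [ 0.5396 -0.1812]
[255 181] [0.5953 0.037 ]
[255 163] [0.5758 0.0413]
[229 162] [0.5687 0.0143]
[250 161] [0.5725 0.0365]
[250 114] [0.5236 0.0474]
[228 113] [0.5175 0.0253]
[253 111] [0.5213 0.0511]
[254 156] [0.5681 0.0418]
[260 159] [0.5726 0.0474]
[260 179] [0.5942 0.0428]
[269 179] [0.5963 0.0523]
[274 114] [0.5289 0.0717]
[269 113] [0.5268 0.0668]
[309 103] [0.5246 0.11  ]
[316 112] [0.5353 0.1155]
[347 112] [0.5411 0.1493]
```

```bash
cat >> h.py <<'E'
F=[((46,65),(-45,36)),((57,575),(45,36)),((737,80),(-45,156)),((713,574),(45,156)),((175,187),(-24,58)),((178,460),(24,58)),((318,187),(-24,82)),((312,460),(24,82))]
def fit(P,D):
    P,D=np.array(P)[:,:2],np.array(D,float)[:,:2]
    r,_=R.align_vectors(np.c_[P-P.mean(0),0*P[:,0]],np.c_[D-D.mean(0),0*D[:,0]]); y=r.as_euler('zyx')[0]
    A=np.array([[np.cos(y),-np.sin(y)],[np.sin(y),np.cos(y)]]); return A,P.mean(0)-A@D.mean(0),np.degrees(y)
def Tq(q): return R.from_quat([q[1],q[2],q[3],q[0]])
E
python3 - <<'E'
from h import *
o=[]
w0=np.load('w3.npy',allow_pickle=True).item()
px=[(220+(a+.5)/5.6-.5,80+(b+.5)/5.6-.5) for (a,b),_ in F]
pr=None
for i in range(6):
    s=ctrl.get_state(); w=cap('wrist')
    sh=cv2.phaseCorrelate(np.float32(w0['color'][80:195,60:360].mean(2)),np.float32(w['color'][80:195,60:360].mean(2)))[0]
    A,t,y=fit([onz(w,u+sh[0],v+sh[1],.034,True) for u,v in px],np.array([d for _,d in F])/1000)
    T=Tq(s['ee_rot'])
    o.append(np.r_[s['eef_pos'],T.as_euler('xyz',degrees=True)*0+[np.degrees(np.arctan2(*T.as_matrix()[1::-1,1])),0,0],t,y,T.inv().apply(np.r_[A@[0,.07]+t,.0425]-s['eef_pos'])*1000,sh])
print(np.round(o,4)); print('mean',np.mean(o,0).round(4))
f=lambda a,b,z:A.T@(onz(w,220+(a+.5)/5.6-.5+sh[0],80+(b+.5)/5.6-.5+sh[1],z,True)[:2]-t)*1000
print('seated top',f(570,345,.062)); print('grip in dock z50,88,',[A.T@(onz(w,u,v,z,True)[:2]-t)*1000 for u,v,z in((79,150,.05),(61,153,.088))])
E
```

```text
[[ 5.906000e-01  3.490000e-02  1.566000e-01  7.752310e+01  0.000000e+00
   0.000000e+00  5.328000e-01 -1.270000e-02 -1.219650e+01  1.140840e+02
   1.096080e+01 -4.645550e+01  1.208600e+00 -4.228000e-01]
 [ 5.906000e-01  3.500000e-02  1.566000e-01  7.752280e+01  0.000000e+00
   0.000000e+00  5.328000e-01 -1.270000e-02 -1.219330e+01  1.141289e+02
   1.093370e+01 -4.647920e+01  1.155100e+00 -4.800000e-01]
 [ 5.907000e-01  3.510000e-02  1.566000e-01  7.753280e+01  0.000000e+00
   0.000000e+00  5.329000e-01 -1.260000e-02 -1.218770e+01  1.141340e+02
   1.088480e+01 -4.650120e+01  1.108300e+00 -4.880000e-01]
 [ 5.907000e-01  3.520000e-02  1.566000e-01  7.754150e+01  0.000000e+00
   0.000000e+00  5.328000e-01 -1.260000e-02 -1.217980e+01  1.141395e+02
   1.085470e+01 -4.657360e+01  1.074500e+00 -5.756000e-01]
 [ 5.908000e-01  3.530000e-02  1.566000e-01  7.755010e+01  0.000000e+00
   0.000000e+00  5.328000e-01 -1.250000e-02 -1.217350e+01  1.141348e+02
   1.077490e+01 -4.659070e+01  9.949000e-01 -5.829000e-01]
 [ 5.908000e-01  3.540000e-02  1.566000e-01  7.755460e+01  0.000000e+00
   0.000000e+00  5.328000e-01 -1.250000e-02 -1.216730e+01  1.140890e+02
   1.072320e+01 -4.657150e+01  9.247000e-01 -5.934000e-01]]
mean [ 5.907000e-01  3.520000e-02  1.566000e-01  7.753750e+01  0.000000e+00
  0.000000e+00  5.328000e-01 -1.260000e-02 -1.218300e+01  1.141184e+02
  1.085540e+01 -4.652860e+01  1.077700e+00 -5.238000e-01]
seated top [ -0.82865288 120.26862243]
grip in dock z50,88, [array([   4.12209106, -121.45065332]), array([-9.48012651e-02, -1.17306583e+02])]
```

servo_tool(
  rows=[
    [0,0.18,-0.76,-0.07,0,0],
    [0,0.18,-0.76,0,0,0],
    [0,0.18,-0.76,0,0,0],
    [1,0,0,0,0,0],
    [1,0,0,0,0,0],
    [1,0,0,0,0,0],
    [1,0,0,0,0,0],
    [0.3,0,0,0,0,0],
    [0,0,0,0,0,0],
    [0,0,0,0,0,0],
    [0,0,0,0,0,0],
    [0,0,0,0,0,0],
  ],
)

```text
t: 8.63
eef_pos: [0.5495, 0.0562, 0.072]
ee_rot: [0.704, 0.075, 0.702, -0.074]
wrist_force: [0.3, -0.1, -0.5]
width: 0.0196
```

```bash
python3 - <<'E'
from h import *
w=cap('wrist','w5.png'); s=st(); T=Tq(s['ee_rot'])
A,t=(lambda y:(np.array([[np.cos(y),-np.sin(y)],[np.sin(y),np.cos(y)]]),np.array([.5328,-.0126])))(np.radians(-12.18))
print('TCP in dock',A.T@(s['eef_pos'][:2]-t)*1000,'yaw',np.degrees(np.arctan2(*T.as_matrix()[1::-1,1])))
cv2.imwrite('pics/crop5.png',cv2.resize(cv2.imread('pics/w5.png')[110:270,160:373],(800,600),interpolation=cv2.INTER_CUBIC))
E
```

```text
{'t': 8.6833, 'joints': [0.3956, 0.4187, -0.3673, 0.0003, -0.7822, -2.1783], 'joint_vel': [-0.0005, 0.0019, -0.0058, -0.0035, 0.0032, 0.0014], 'effort': [0.0024, -36.4945, 14.4524, 3.2556, -0.0796, 0.0001], 'eef_pos': [0.5494, 0.0562, 0.0718], 'ee_rot': [0.704, 0.0751, 0.7023, -0.0743], 'wrist_force': [0.5358, 0.0844, -1.2551], 'torque': [-0.0307, 0.0071, -0.0079], 'width': 0.0197}
TCP in dock [ 1.68327977 70.73594121] yaw 77.86896744374064
```

View pics/crop5.png

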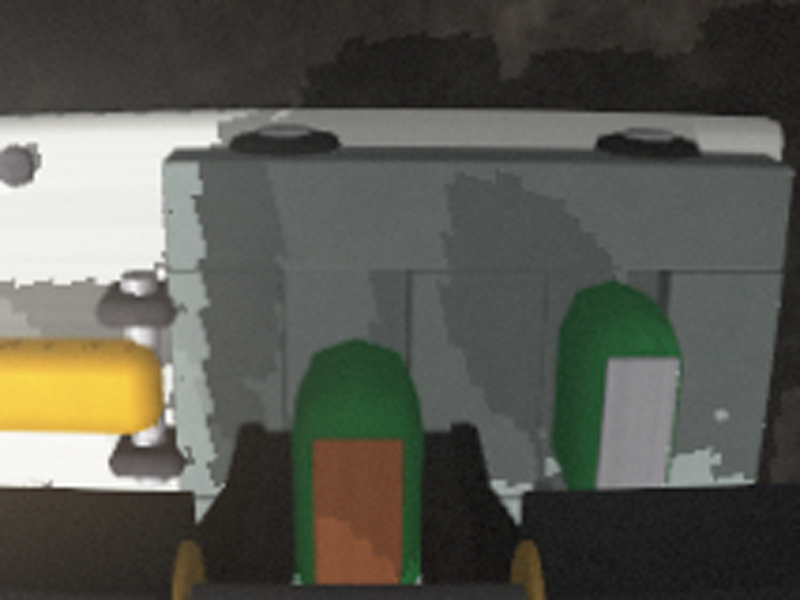

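```bash
python3 - <<'E'
from h import *
w=cap('wrist'); y=np.radians(-12.18);A=np.array([[np.cos(y),-np.sin(y)],[np.sin(y),np.cos(y)]]);t=np.array([.5328,-.0126])
k=213/800
f=lambda a,b,z:(A.T@(onz(w,160+(a+.5)*k-.5,110+(b+.5)*160/600-.5,z,True)[:2]-t)*1000).round(1)
for n,a,b,z in(('held L',313,440,.0913),('held R',404,439,.0913),('seat L',608,358,.062),('seat R',680,358,.062),('wall L y58',285,270,.034),('wall R y82',408,270,.034),('corner -45,36',163,158,.034),('corner -45,156',793,167,.034)): print(n,f(a,b,z))
E
```

```text
held L [-16.   65.7]
held R [-16.2  78.5]
seat L [-17.2 114. ]
seat R [-17.  126.7]
wall L y58 [-24.4  58.5]
wall R y82 [-24.3  81.5]
corner -45,36 [-45.8  36.4]
corner -45,156 [-45.2 155.5]
```

servo_tool(
  rows=[
    [0,-0.06,-0.02,0,0,0],
    [0,0,0,0,0,0],
    [0.4,0,0,0,0,0],
    [0.4,0,0,0,0,0],
    [0.3,0,0,0,0,0],
    [0,0,0,0,0,0],
  ],
)

```text
t: 9.23
eef_pos: [0.5467, 0.0545, 0.0465]
ee_rot: [0.702, 0.074, 0.704, -0.075]
wrist_force: [-1.1, -0.1, -1.3]
width: 0.02
```

servo_tool(
  rows=[
    [0.1,0,0,0,0,0],
    [0.1,0,0,0,0,0],
    [0,0,0,0,0,0],
  ],
)

```text
t: 9.48
eef_pos: [0.5477, 0.0548, 0.0441]
ee_rot: [0.703, 0.075, 0.703, -0.075]
wrist_force: [-0.5, 0.1, -0.6]
width: 0.0198
```

servo_tool(
  rows=[
    [0.08,0,0,0,0,0],
    [0,0,0,0,0,0],
  ],
)

```text
t: 9.65
eef_pos: [0.5482, 0.0549, 0.0433]
ee_rot: [0.703, 0.075, 0.703, -0.075]
wrist_force: [0.2, -0.4, -0.1]
width: 0.0198
```

servo_tool(
  rows=[
    [0.06,0,0,0,0,0],
    [0,0,0,0,0,0],
  ],
)

```text
t: 9.82
eef_pos: [0.5482, 0.0549, 0.0432]
ee_rot: [0.703, 0.075, 0.703, -0.075]
wrist_force: [-1.9, -0.3, 8.1]
width: 0.0199
```

servo_tool(
  rows=[
    [0,0,0,0,0,0],
    [0,0,0,0,0,0],
    [0,0,0,0,0,0],
    [-0.5,0,0,0,0,0],
    [-1,0,0,0,0,0],
    [-1,0,0,0,0,0],
    [-1,0,0,0,0,0],
    [-1,0,0,0,0,0],
    [-1,0,0,0,0,0],
  ],
  fingers=0.3,
)

```text
t: 10.57
eef_pos: [0.5479, 0.0548, 0.1534]
ee_rot: [0.703, 0.075, 0.703, -0.075]
wrist_force: [-0.2, 0.2, 0.3]
width: 0.0303
```

servo_tool(
  rows=[
    [-0.2,-1,1,0,0,0],
    [0,-1,1,0,0,0],
    [0,-1,1,0,0,0],
    [0,0,0,0,0,0],
    [0,0,0,0,0,0],
  ],
)

```text
t: 10.98
eef_pos: [0.5942, -0.0175, 0.1558]
ee_rot: [0.703, 0.076, 0.703, -0.076]
wrist_force: [-0.6, 0.1, -0.1]
width: 0.0307
```

```bash
python3 - <<'E'
from h import *
for i in range(2): cap('wrist')
s=st(); w=cap('wrist','w6.png');np.save('w6.npy',w,allow_pickle=True)
E
```

```text
{'t': 11.0833, 'joints': [0.2449, 0.3867, -0.1662, -0.0003, -1.0184, -2.0277], 'joint_vel': [0.0173, -0.0062, -0.0071, 0.0007, 0.0003, 0.0005], 'effort': [-0.4732, -37.234, 17.2115, 3.8251, -0.0814, 0.0001], 'eef_pos': [0.5935, -0.0163, 0.1558], 'ee_rot': [0.7029, 0.0749, 0.7033, -0.0748], 'wrist_force': [-0.2145, -0.4011, 0.5924], 'torque': [-0.0348, 0.0229, 0.002], 'width': 0.0302}
```

View pics/w6.png

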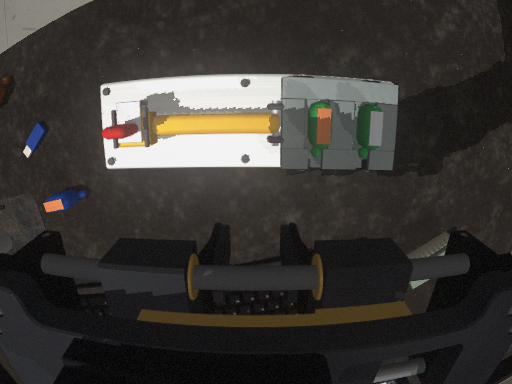

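```bash
python3 - <<'E'
from h import *
w=np.load('w6.npy',allow_pickle=True).item(); y=np.radians(-12.18);A=np.array([[np.cos(y),-np.sin(y)],[np.sin(y),np.cos(y)]]);t=np.array([.5328,-.0126])
D=lambda x,yy,z:np.r_[A@[x/1e3,yy/1e3]+t,z/1e3]
hsv=cv2.cvtColor(w['color'],cv2.COLOR_RGB2HSV);H,S,V=[hsv[:,:,i].astype(int) for i in range(3)]
m=((H<4)|(H>174))&(S>130)&(V>80); m[:, :90]=0; m[:,150:]=0; p=np.argwhere(m)[:,::-1]; print('red box',p.min(0),p.max(0),p.mean(0))
for d in((0,-122,88),(5,-110,88),(-5,-110,88),(0,-98,88),(0,-98,50),(0,-110,70)): print(d,proj(w,D(*d),True).round(1))
for d in((-45,36,34),(45,36,34),(-45,156,34),(45,156,34),(0,70,62),(0,120,62),(-50,-165,8),(50,-165,8)): print(d,proj(w,D(*d),True).round(1))
for n,c in(('copper',(H>3)&(H<20)&(S>90)&(V>80)),):
    k,l,s,ce=cv2.connectedComponentsWithStats(c.astype(np.uint8))
    for i in range(1,k):
        if s[i,4]>60 and 300<ce[i][0]<350 and ce[i][1]<180: print(n,s[i],ce[i])
E
```

```text
red box [102 124] [132 138] [113.46413502 132.43459916]
(0, -122, 88) [ 99.2 134.3]
(5, -110, 88) [111.6 139.3]
(-5, -110, 88) [110.7 127.6]
(0, -98, 88) [123.6 132.7]
(0, -98, 50) [140.1 127.7]
(0, -110, 70) [120.  130.9]
(-45, 36, 34) [282.   76.4]
(45, 36, 34) [280.7 168.9]
(-45, 156, 34) [398.4  84.8]
(45, 156, 34) [392.3 170.3]
(0, 70, 62) [322.9 126.8]
(0, 120, 62) [375.3 129.2]
(-50, -165, 8) [98.6 83.8]
(50, -165, 8) [105.1 169.6]
copper [316 108  16  36 507] [323.43984221 125.25246548]
```

servo_tool(
  rows=[
    [0,0,0,-0.9375,0,0],
    [0,0,0,-0.9375,0,0],
    [0,0,0,-0.9375,0,0],
    [0,0,0,-0.9375,0,0],
    [0,0,0,-0.9375,0,0],
    [0,0,0,-0.9375,0,0],
    [0,0,0,-0.9375,0,0],
    [0,0,0,-0.9375,0,0],
    [0,0,0,-0.9375,0,0],
    [0,0,0,-0.9375,0,0],
    [0,0,0,-0.9375,0,0],
    [0,0,0,-0.9375,0,0],
  ],
)

```text
t: 12.13
eef_pos: [0.5934, -0.0154, 0.156]
ee_rot: [0.678, -0.202, 0.678, 0.202]
wrist_force: [0.2, -0.4, -0.0]
width: 0.0304
```

servo_tool(
  rows=[
    [0,0,0,-0.9375,0,0],
    [0,0,0,-0.9375,0,0],
    [0,0,0,-0.9375,0,0],
    [0,0,0,-0.9375,0,0],
    [0,0,0,-0.9375,0,0],
    [0,0,0,-0.9375,0,0],
    [0,0,0,-0.9375,0,0],
    [0,0,0,-0.9375,0,0],
    [0,0,0,-0.9375,0,0],
    [0,0,0,-0.9375,0,0],
    [0,0,0,-0.9375,0,0],
    [0,0,0,-0.9375,0,0],
  ],
)

```text
t: 13.13
eef_pos: [0.5934, -0.0153, 0.156]
ee_rot: [0.549, -0.446, 0.549, 0.446]
wrist_force: [0.3, 0.4, 0.5]
width: 0.0303
```

servo_tool(
  rows=[
    [0,0,0,0,0,0],
    [0,0,0,0,0,0],
  ],
)

```text
t: 13.3
eef_pos: [0.5936, -0.0157, 0.156]
ee_rot: [0.55, -0.444, 0.55, 0.444]
wrist_force: [0.3, -0.4, 0.1]
width: 0.0306
```

```bash
cat >> h.py <<'E'
y_=np.radians(-12.18);A_=np.array([[np.cos(y_),-np.sin(y_)],[np.sin(y_),np.cos(y_)]]);t_=np.array([.5328,-.0126])
D=lambda x,yy,z:np.r_[A_@[x/1e3,yy/1e3]+t_,z/1e3]
E
python3 - <<'E'
from h import *
s=st();T=Tq(s['ee_rot']);print('yaw',np.degrees(np.arctan2(*T.as_matrix()[1::-1,1])),T.as_matrix()[:,0]); print('to grip TCP z58 in tool',T.inv().apply(D(0,-110,58)-s['eef_pos'])*1000)
E
```

```text
{'t': 13.3, 'joints': [0.2461, 0.3864, -0.1663, -0.0001, -1.0181, -0.4583], 'joint_vel': [-0.0072, 0.0034, 0.0023, 0.0011, -0.0003, -0.0023], 'effort': [-0.002, -37.5164, 17.1568, 3.8706, 0.0001, 0.0517], 'eef_pos': [0.5936, -0.0157, 0.156], 'ee_rot': [0.5502, -0.4442, 0.5501, 0.4442], 'wrist_force': [0.2935, -0.3771, 0.0903], 'torque': [0.0685, 0.0851, 0.0074], 'width': 0.0306}
yaw 167.83599450465832 [ 4.51956250e-05  8.45714854e-05 -9.99999995e-01]
to grip TCP z58 in tool [  97.96099593   60.10171133 -119.82072552]
```

servo_tool(
  rows=[
    [0,0.5,-1,0,0,0],
    [0,0.5,-1,0,0,0],
    [0,0.5,-1,0,0,0],
    [0,0.5,-1,0,0,0],
    [0,0.5,-1,0,0,0],
    [0,0.5,-1,0,0,0],
    [0.9,0,0,0,0,0],
    [0.9,0,0,0,0,0],
    [0.2,0,0,0,0,0],
    [0,0,0,0,0,0],
    [0,0,0,0,0,0],
    [0,0,0,0,0,0],
  ],
)

```text
t: 14.3
eef_pos: [0.511, -0.1209, 0.1167]
ee_rot: [0.55, -0.445, 0.549, 0.444]
wrist_force: [-0.0, 0.2, -0.3]
width: 0.0307
```

```bash
python3 - <<'E'
from h import *
for i in range(2): w=cap('wrist','w7.png')
s=st();T=Tq(s['ee_rot']); print('to grip TCP z58 in tool',T.inv().apply(D(0,-110,58)-s['eef_pos'])*1000)
hsv=cv2.cvtColor(w['color'],cv2.COLOR_RGB2HSV);H,S,V=[hsv[:,:,i].astype(int) for i in range(3)]
m=((H<4)|(H>174))&(S>130)&(V>80); k,l,st_,ce=cv2.connectedComponentsWithStats(m.astype(np.uint8))
for i in range(1,k):
    if st_[i,4]>60: print(st_[i],ce[i],T.inv().apply(onz(w,*ce[i],.088,True)-s['eef_pos'])*1000)
for d in((-5,-122,88),(5,-122,88),(-5,-98,88),(5,-98,88)): print(d,proj(w,D(*d),True).round(1))
E
```

```text
{'t': 14.4, 'joints': [0.0771, 0.3212, -0.3844, 0.0003, -0.8634, -0.2887], 'joint_vel': [-0.0031, 0.0008, -0.0055, -0.0022, -0.0012, 0.0007], 'effort': [-0.0022, -32.2871, 15.3297, 3.4569, 0.0137, -0.0018], 'eef_pos': [0.5108, -0.1209, 0.1167], 'ee_rot': [0.5505, -0.4449, 0.5495, 0.444], 'wrist_force': [1.1583, 0.0073, 0.5877], 'torque': [0.0455, 0.0876, -0.0173], 'width': 0.0308}
to grip TCP z58 in tool [58.66614006  1.49234377  0.46516618]
[249 198  15  34 368] [256.18206522 215.55163043] [28.6653859   1.37860818 -2.2094524 ]
(-5, -122, 88) [263.6 203. ]
(5, -122, 88) [249. 203.]
(-5, -98, 88) [263.2 234.5]
(5, -98, 88) [249.2 234.5]
```

View pics/w7.png

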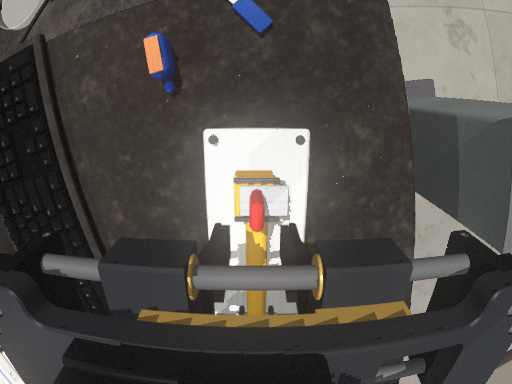

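servo_tool(
  rows=[
    [0,0.07,0,0,0,0],
    [0.7,0,0,0,0,0],
    [0.7,0,0,0,0,0],
    [0.7,0,0,0,0,0],
    [0.5,0,0,0,0,0],
    [0.3,0,0,0,0,0],
    [0,0,0,0,0,0],
    [0,0,0,0,0,0],
    [0,0,0,0,0,0],
  ],
)

```text
t: 15.15
eef_pos: [0.5093, -0.1209, 0.0584]
ee_rot: [0.55, -0.445, 0.55, 0.444]
wrist_force: [0.1, 0.1, -0.0]
width: 0.0305
```

servo_tool(
  rows=[
    [0,0,0,0,0,0],
    [0,0,0,0,0,0],
    [0,0,0,0,0,0],
    [0,0,0,0,0,0],
    [0,0,0,0,0,0],
  ],
  fingers=1,
)

```text
t: 15.57
eef_pos: [0.5098, -0.121, 0.0582]
ee_rot: [0.551, -0.445, 0.549, 0.444]
wrist_force: [1.6, -2.5, -0.8]
width: 0.0097
```

servo_tool(
  rows=[
    [0,0.1,0,0,0,0],
    [0,0.1,0,0,0,0],
    [0,0.1,0,0,0,0],
    [0,0.1,0,0,0,0],
    [0,0.1,0,0,0,0],
    [0,0,0,0,0,0],
    [0,0,0,0,0,0],
  ],
)

```text
t: 16.15
eef_pos: [0.5012, -0.119, 0.0585]
ee_rot: [0.551, -0.446, 0.549, 0.443]
wrist_force: [5.7, -3.4, -1.4]
width: 0.0094
```

```bash
python3 - <<'E'
from h import *
s=st();print('TCP dock',A_.T@(s['eef_pos'][:2]-t_)*1000,'F in dock',A_.T@s['wrist_force'][:2])
# lift increments, tool frame: rotate about tool y (= -dock x)
h=np.array([30.,30.]); p=np.array([A_.T@(s['eef_pos'][:2]-t_)*1000])[0][1],s['eef_pos'][2]*1000
r=np.array(p)-h; n=12; th=np.radians(32)/n
# planar (y,z); tool x=-z, tool z=+y; tongue rotation by -th about x: (y,z)->(c y + s z, -s y + c z)
M=lambda a:np.array([[np.cos(a),np.sin(a)],[-np.sin(a),np.cos(a)]])
d=M(th)@r-r; print('row: tool x',-d[1],'tool z',d[0],'per row; deg',32/n,'| half-turn frame')
r2=M(th*n)@r+h; print('end',r2)
E
```

```text
{'t': 16.15, 'joints': [0.083, 0.3852, -0.4737, 0.0017, -0.7069, -0.2953], 'joint_vel': [-0.0014, 0.0025, 0.0023, 0.0014, -0.0022, 0.0001], 'effort': [1.2451, -34.4545, 10.5071, 1.7067, -1.4229, 0.0787], 'eef_pos': [0.5012, -0.119, 0.0585], 'ee_rot': [0.5511, -0.4459, 0.5486, 0.4432], 'wrist_force': [5.6858, -3.4255, -1.3776], 'torque': [-1.1816, -1.485, -0.0845], 'width': 0.0094}
TCP dock [  -8.47776781 -110.68339308] F in dock [ 6.28049557 -2.14877564]
row: tool x -6.514469939538095 tool z 1.4785958845568814 per row; deg 2.6666666666666665 | half-turn frame
end [-74.20039505 128.72531529]
```

servo_tool(
  rows=[
    [0,0.08,0,0,0,0],
    [0,0,0,0,0,0],
    [-0.326,0,0.074,0,0.667,0],
    [-0.326,0,0.074,0,0.667,0],
    [0,0,0,0,0,0],
  ],
)

```text
t: 16.57
eef_pos: [0.5003, -0.1151, 0.0722]
ee_rot: [0.523, -0.467, 0.574, 0.422]
wrist_force: [5.9, -7.3, -2.0]
width: 0.0102
```

servo_tool(
  rows=[
    [-0.326,0,0.074,0,0.667,0],
    [-0.326,0,0.074,0,0.667,0],
    [-0.326,0,0.074,0,0.667,0],
    [-0.326,0,0.074,0,0.667,0],
    [0,0,0,0,0,0],
  ],
)

```text
t: 16.98
eef_pos: [0.502, -0.105, 0.0968]
ee_rot: [0.467, -0.504, 0.621, 0.377]
wrist_force: [6.0, -6.4, -0.3]
width: 0.01
```

servo_tool(
  rows=[
    [-0.326,0,0.074,0,0.667,0],
    [-0.326,0,0.074,0,0.667,0],
    [-0.326,0,0.074,0,0.667,0],
    [-0.326,0,0.074,0,0.667,0],
    [-0.326,0,0.074,0,0.667,0],
    [-0.326,0,0.074,0,0.667,0],
    [0,0,0,0,0,0],
    [0,0,0,0,0,0],
  ],
)

```text
t: 17.65
eef_pos: [0.5063, -0.0824, 0.1286]
ee_rot: [0.377, -0.551, 0.68, 0.304]
wrist_force: [6.2, -5.2, -2.0]
width: 0.0099
```

```bash
python3 - <<'E'
from h import *
for i in range(6): c=cap('side','side8.png')
s=st(); T=Tq(s['ee_rot']).as_matrix(); q=A_.T@(s['eef_pos'][:2]-t_)*1000; z=s['eef_pos'][2]*1000
print('dock TCP',q,z,'tilt',np.degrees(np.arccos(-T[2,0])),'angle from pos',np.degrees(np.arctan2(z-30,30-q[1])-np.arctan2(28.5,140.7)))
d=cap('scene','scene8.png')
for n,c in(('side',c),('scene',d)):
    hsv=cv2.cvtColor(c['color'],cv2.COLOR_RGB2HSV);H,S,V=[hsv[:,:,i].astype(int) for i in range(3)]
    for nm,m in(('red',((H<4)|(H>174))&(S>130)&(V>80)),('yel',(H>18)&(H<32)&(S>130)&(V>90)),('cop',(H>3)&(H<18)&(S>90)&(V>80))):
        k,l,b,ce=cv2.connectedComponentsWithStats(m.astype(np.uint8))
        print(n,nm,[(b[i].tolist(),ce[i].round(1).tolist()) for i in range(1,k) if b[i,4]>8 and 200<ce[i][0]<300 and 90<ce[i][1]<270])
    th=np.radians(31); x=-9
    for nm,(yy,zz) in(('coupler top',(-140,16)),('coupler front',(-159,5)),('bar mid',(-70,5))):
        p=D(0,30+np.cos(th)*yy+np.sin(th)*zz,30-np.sin(th)*yy+np.cos(th)*zz); print(n,nm,proj(c,p).round(1),'down:',proj(c,D(0,30+yy,30+zz)).round(1))
E
```

```text
{'t': 17.95, 'joints': [0.3957, 0.3902, -0.5561, 0.5335, -1.0326, -0.9793], 'joint_vel': [-0.002, 0.0013, 0.0011, -0.001, -0.0008, 0.0006], 'effort': [1.5251, -34.5831, 10.9353, 1.2092, -1.7776, 0.0365], 'eef_pos': [0.5064, -0.0826, 0.1285], 'ee_rot': [0.3775, -0.5506, 0.6795, 0.3042], 'wrist_force': [8.0448, -3.528, -1.7031], 'torque': [0.2701, -1.8455, 1.1361], 'width': 0.0097}
dock TCP [-10.99823024 -73.98256883] 128.45693107258532 tilt 31.99448705183957 angle from pos 31.985661853761528
side red [([233, 143, 6, 13, 52], [235.4, 148.7])]
side yel [([213, 114, 35, 9, 124], [230.0, 118.1]), ([232, 156, 18, 10, 122], [242.2, 160.4])]
side cop [([224, 142, 4, 3, 9], [225.4, 142.9]), ([280, 202, 10, 9, 46], [284.9, 205.8]), ([239, 243, 15, 15, 151], [246.3, 249.4])]
side coupler top [239.6 156.3] down: [242.5 180.9]
side coupler front [241.6 160.7] down: [244.3 187.8]
side bar mid [235.1 157.8] down: [236.4 169.3]
scene red [([230, 158, 6, 13, 48], [232.4, 164.6])]
scene yel [([229, 173, 18, 17, 168], [238.0, 178.8])]
scene cop [([279, 218, 10, 6, 36], [283.6, 220.4]), ([224, 247, 22, 19, 285], [236.2, 255.8])]
scene coupler top [237.  174.9] down: [239.7 202.3]
scene coupler front [238.7 177.4] down: [241.2 208.7]
scene bar mid [233.5 183.5] down: [234.7 196.4]
```

```bash
python3 - <<'E'
from h import *
print(ctrl.close_job()); st()
E
```

```text
the job is handed in; nothing more can be done
None
the job is handed in; nothing more can be done
```

The job is finished and handed in after about 18 s of robot time. The green block is seated and released, and the trailer is unhitched with the tongue held up in the gripper.

- **Block:** I lowered it until it touched the pocket floor with about 8 N, then let go. The wrist picture afterwards showed it within about 2 px of its predicted spot at seated height, with its tab parallel to the neighbour's.
- **Latch:** I gripped the red grip and pulled it about 10 mm towards the robot, across the tongue. The resistance was 6–8 N, as expected for the spring.
- **Tongue:** I swung it up about its hinge by 32°, with only about 2 N vertical force at the wrist. By geometry the coupler is about 72 mm higher. In both outside cameras its yellow end sat close to the predicted raised position (within about 1 px in the side view). At hand-in the arm was still and the gripper closed on the grip (9.7 mm opening).

**Other checks:**
- My first dock estimate from the outside cameras was about 11 mm off along the dock's length, apparently because they saw the plate's bottom edge. I used the wrist-camera fit instead, which agreed with both blocks.
- The blue and brown blocks had not moved between the earlier and final pictures. I did not re-measure the seated block, USB stick, canister or calculator at the end, but nothing touched them that I could see.

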